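# Raise the guard arm and slide the capsule out

### The arm

A 6-joint arm with a two-finger parallel gripper is mounted at the origin on the work surface. World frame = base frame: x ahead of the robot, y to its left, z up, the work surface at z = 0. Lengths are in mm, angles in rad, forces in N, time in s.
With the tool pointing down it reaches from about 300 to 750 mm from the base axis. Payload 8.5 kg.
Tool frame: the origin (TCP) lies on the centre line of the jaws, within the pads' length; the fingertips stand 25 mm ahead of it and the grasp point (between the pads) lies 6 mm ahead of it; z points along the fingers, x is the direction in which the jaws open and shut, and the axes are right-handed (so a half turn about z gives the same grasp; the last joint's range is limited). The gripper opens to 88 mm and grips with 3 to 60 N. Pads are 18 mm wide; open, the fingers measure 123 mm over their backs; the gripper's body (75 mm by 187 mm) begins 45 mm behind the grasp point.
Start: joints at [-1.363, 0.381, 1.297, -0, 1.464, -0.215], TCP at [225.666, -501.553, 238.148] pointing down, gripper open.
Joint ranges: [-3.11, 3.11], [-0.89, 2.33], [0.22, 2.48], [-1.42, 4.56], [0.17, 2.85], [-2.88, 2.88]. Speed limits (rad/s): [2.39, 2.39, 3.14, 3.14, 3.14, 3.14].

### API

Orientations are given as a unit quaternion [x, y, z, w].
In Python, from rig import status, imaging, job gives the robot as it stands.
- The arm moves only by the tool jog_arm, never from a script. Its argument "motion" is a list of rows, each a list of 6 numbers: the shift along the tool's x, y, z in m, then the turn, a rotation vector about the tool's x, y, z in rad. In form: [[x, y, z, ax, ay, az], ...]. A call has exactly 5 rows; each row shifts and turns the commanded pose from where the row before left it, along the tool's axes as they then stand; what a row does not reach is not made up. A row lasts 1/12 s, in which the tool goes at most 41.7 mm and 7.16 degrees, less where a joint would pass 70% of its speed; a pose out of reach is approached as far as the arm can. A call is refused whole if a number of a shift passes 0.0417 or a number of a turn 0.125, either way. A call with a gripper value outside its range is refused whole. "fingers" is the finger opening in m, from 0 to 0.0881, set as the call begins (left out, the last holds). The fingers move at their own pace and stop on an object; "squeeze" is the grip in N (left out, the last holds). Time passes only in rows, so rows that do not move let the fingers close, or fill a call up. It gives the time, the measured TCP pose, the force and the opening at its end, in the units of the state.
- status.get_state(): the state, without advancing time (a new reading comes with each control period).
- imaging.read_camera(name): name is "scene" or "top" or "wrist"; returns the picture (384x512x3 uint8, red, green, blue); there is no depth.
- imaging.camera_params(name): a dict with "fx", "fy", "cx", "cy" (pixels), "dist_coeffs" ([k1, k2, p1, p2, k3] as OpenCV has them; the pictures are not rectified), "R" (3x3) and "t" (3): a world point X has camera coordinates R X + t. Camera axes: x right, y down, z forward; pixel columns grow to the right and rows downward; lengths in mm; the calibration is good to about 2 mm. A picture is of the moment at which its call begins: read the wrist's pose just before it. camera_params takes no time and is no camera call; for the wrist camera it gives the pose at the moment of the call.
- job.close_job(): hands the job in, once; it reports no verdict.
The state is a dict: "time": time; "joint_positions": joint angles; "qvel": joint speeds; "tau": joint torques, N m; "position": TCP position; "orientation": TCP orientation; "wrist_force": force on the tool from outside, world axes, zero at the start; "torque": the same for the moment, N m; "grip_width": finger opening in mm.
Only numpy, scipy, OpenCV 4.12 (cv2) and the standard library are available. Lean on these libraries where they do the work, as an engineer would, in place of code of your own. Each camera call takes 0.05 s, during which the arm holds its last target. There are 200 camera calls.

### The job

On the assembly fixture, first push the counterweighted guard arm up past its balance point, so that it swings back and stays raised by itself. Then push the carriage all the way along its rails to the end stop, with the capsule still sitting in its nest. Only push, gripping nothing: the capsule must not be lifted. Leave the spare capsule, the assembly stand and the steel cover where they stand.

Things in the scene. Friction and masses are not known exactly. Their poses are not given: they have to be found in the camera images.
- fixture: Fixed aluminium fixture. Origin on the table under the guard arm's pivot; x points from the cross-bar end to the pivot (roughly to the robot's right), y roughly away from the robot, z up. Base plate 10 mm thick, x -145 to +75, y -115 to +175 mm. Two cheeks hold the pivot: 32 mm long in x, 116 mm high, outer faces at y +-33 mm. Carriage rails run along y, centred on x = -95 mm.
- guard_pivot (a point): Centre of the guard arm's hinge, 100 mm above the table, over the fixture's origin. The hinge line is the fixture's y axis direction.
- guard_bar (a point): Centre of the round steel cross-bar at the arm's free end, 190 mm from the pivot; moves with the arm. Bar 12 mm thick, 90 mm long, parallel to fixture y; the arm is a flat strip 16 mm wide, 10 mm thick. Arm down: bar level, 100 mm above the table, 45 mm out beyond the base plate's edge, free underneath; a 60 mm guard disc under mid-arm hangs 4 mm above the capsule.
- guard (a joint): Guard arm angle in rad: 0 = down and level, pointing along fixture -x; grows as the cross-bar rises; 1.83 = stop, raised, leaning slightly back. A counterweight on a cranked tail makes it over-centre: below about 0.8 it falls shut, beyond that it swings on to the stop by itself and stays. Lifting at the bar takes 0.8 to 1.5 N at first, less towards balance. Arm 0.7 to 1.2 kg.
- carriage (a joint): How far the carriage has slid, in m, along the fixture's +y: 0 = capsule under the guard disc (start), 0.100 = against the end stop. Stiff sliding friction, about 1.5 N; it stays where it is left.
- push_tab (a point): Middle of the top edge of the outer face (looking to fixture -y) of the carriage's upright steel tab: 44 mm wide in x, 6 mm thick, from 26 to 81 mm above the table. Push this face towards fixture +y. Moves with the carriage at fixture x = -95 mm; its face lies 50 mm to the -y side of the nest's centre.
- nest (a point): Centre of the floor of the round nest on the carriage, 29 mm above the table; inner diameter 42 mm, wall 9 mm high above this floor, outer diameter 52 mm.
- capsule: Loose microphone capsule in the nest: black cylinder with a brass top, 39 mm diameter, 36 mm high, about 60 g; origin at the centre of its underside, z up.
- spare: Bystander: a second capsule like the first, standing on the table beside the fixture; origin at the centre of its underside.
- stand: Bystander: small assembly stand, steel foot 70 mm diameter, 64 mm high, brass collar and two side screws (84 mm across them); origin under its centre.
- cover: Bystander: steel cover ring 64 mm diameter, 55 mm high, on four legs; origin under its centre.

How it is judged:
By the outcome, as a careful person would: the job done as asked, in the order asked, and still so for the second after the job is handed in, with the robot touching nothing.
It also fails if it takes over 45 s, if anything falls off the work surface, if the arm or the gripper's body presses on something with over 40 N, if the wrist force passes 120 N, or if a joint passes its speed limit or range.

## Working session

There is one attempt and no reset: what is moved stays moved. The work goes in short steps, Python scripts to look and compute and a tool call to move; the robot and the scene stay as the last step left them, time stands still between calls to the robot, and variables do not carry over. Pictures are saved under pics/ and viewed, about 8 in all and at most 12, crops included, and the job is handed in when it is done.

Besides the shell and the picture viewer there is one more tool, called after "Call:" as name([rows], argument=value, ...), one row to a line, values as JSON. jog_arm: Moves the arm, as the interface text tells. Its arguments: {"type":"object","properties":{"motion":{"type":"array","items":{"type":"array","items":{"type":"number"}}},"fingers":{"type":"number"},"squeeze":{"type":"number"}},"required":["motion"]}

```bash
mkdir -p pics
python3 - <<'E'
from rig import status, imaging
import cv2,numpy as np
s=status.get_state(); print(s)
for n in("scene","top"):
    p=imaging.camera_params(n); print(n,p)
    cv2.imwrite(f"pics/{n}0.png",cv2.resize(imaging.read_camera(n)[:,:,::-1],(800,600),interpolation=cv2.INTER_CUBIC))
E
```

```text
{'time': 0.0, 'joint_positions': array([-1.36329410e+00,  3.81190682e-01,  1.29827392e+00, -4.71433884e-05,
        1.46363370e+00, -2.15295771e-01]), 'qvel': array([-0.00011848, -0.00053234, -0.0008422 ,  0.00061969,  0.00140119,
       -0.00175336]), 'tau': array([-6.63417745e-05, -4.37931454e+01, -2.24553734e+01,  7.13332091e-02,
        3.53169709e-02, -9.74925570e-05]), 'position': array([ 225.59825934, -501.2737886 ,  237.53620253]), 'orientation': array([ 8.39737312e-01, -5.42992338e-01, -5.46883812e-04, -5.17891276e-04]), 'wrist_force': array([-0.29056383, -0.66856318,  1.3354481 ]), 'torque': array([-0.01895041, -0.02851432,  0.01450436]), 'grip_width': 87.74601592430113}
scene {'fx': 350.94924203235087, 'fy': 350.94924203235087, 'cx': 252.0563968609194, 'cy': 188.5285202692259, 'dist_coeffs': array([-0.03095335,  0.        ,  0.        ,  0.        ,  0.        ]), 'R': array([[ 0.60695036,  0.79473107, -0.00371331],
       [ 0.48819672, -0.37652333, -0.78733357],
       [-0.6271166 ,  0.47605957, -0.61651607]]), 't': array([-351.43646787, -265.26615515, 1148.91587912])}
top {'fx': 483.7267140407332, 'fy': 483.7267140407332, 'cx': 252.85658089271325, 'cy': 186.60307262692368, 'dist_coeffs': array([-0.10957604,  0.        ,  0.        ,  0.        ,  0.        ]), 'R': array([[ 0.02296161, -0.99960256, -0.01635472],
       [-0.9951287 , -0.02128392, -0.09625937],
       [ 0.09587303,  0.01848532, -0.99522191]]), 't': array([ -35.56639724,  620.6981436 , 1006.90828106])}
```

View pics/scene0.png

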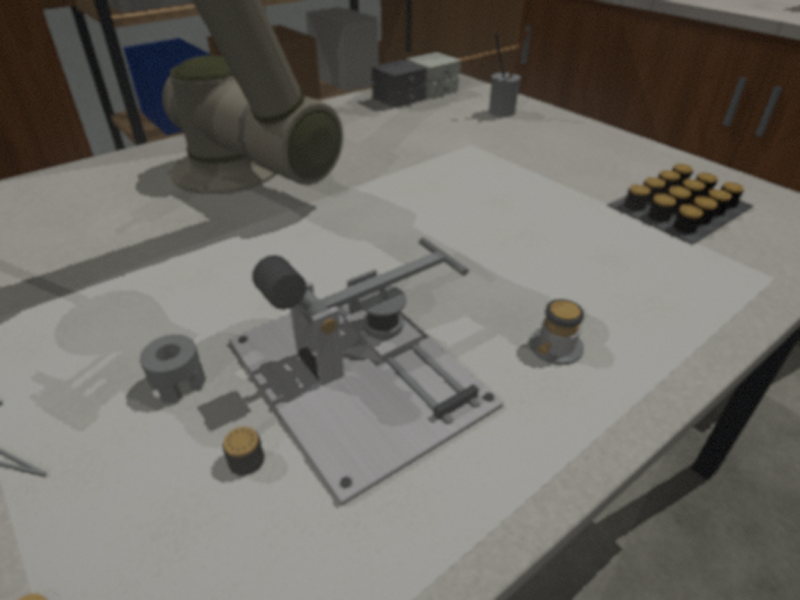

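View pics/top0.png

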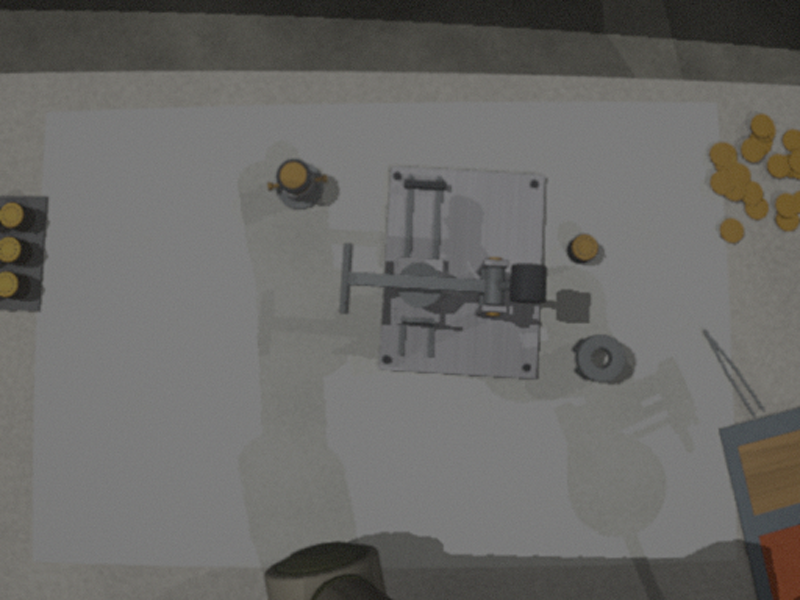

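The top picture (800×600) shows the plate corners at (390,165), (546,172), (538,378) and (379,370), and the bar ends at (348,243) and (344,313). The stand is at (300,185), the spare at (584,250) and the cover at (602,358). In the scene picture the arm is down and the bar spans (421,242) to (465,271).

```bash
cat > h.py <<'E'
import numpy as np,cv2
from rig import imaging,status
from scipy.optimize import least_squares
def proj(n,X):
    p=imaging.camera_params(n); K=np.array([[p['fx'],0,p['cx']],[0,p['fy'],p['cy']],[0,0,1]])
    return cv2.projectPoints(np.float64(X).reshape(-1,1,3),cv2.Rodrigues(p['R'])[0],p['t'],K,p['dist_coeffs'])[0].reshape(-1,2)
def ray(n,uv,z):  # pixel -> world at height z
    p=imaging.camera_params(n); K=np.array([[p['fx'],0,p['cx']],[0,p['fy'],p['cy']],[0,0,1]])
    u=cv2.undistortPoints(np.float64([[uv]]),K,p['dist_coeffs'])[0,0]
    d=p['R'].T@[u[0],u[1],1]; c=-p['R'].T@p['t']; return c+d*(z-c[2])/d[2]
def F(q,P):
    c,s=np.cos(q[2]),np.sin(q[2]); P=np.atleast_2d(np.float64(P))
    return np.c_[q[0]+c*P[:,0]-s*P[:,1],q[1]+s*P[:,0]+c*P[:,1],P[:,2]]
E
python3 - <<'E'
from h import *
k=1/1.5625
loc=[(-145,175,10),(75,175,10),(75,-115,10),(-145,-115,10),(-190,45,106),(-190,-45,106)]
top=np.array([(390,165),(546,172),(538,378),(379,370),(348,243),(344.5,313)])*k
sl=[(-145,175,10),(75,175,10),(75,-115,10),(-190,45,100),(-190,-45,100)]
sc=np.array([(500,405),(340,502),(229,345),(465,271),(421,242)])*k
f=lambda q:np.r_[(proj('top',F(q,loc))-top).ravel(),(proj('scene',F(q,sl))-sc).ravel()]
r=least_squares(f,[500,0,-1.57],loss='soft_l1'); q=r.x; print(q,f(q).reshape(-1,2).round(1).tolist())
for n,P in dict(pivot=(0,0,100),bar=(-190,0,100),tab=(-95,-50,81),nest=(-95,0,29),stop=(-95,50,81)).items(): print(n,F(q,P).round(1))
for n,uv,z in (('stand',(295,175),64),('spare',(584,246),36),('cover',(602,357),55)): print(n,ray('top',np.array(uv)*k,z).round())
for n,uv in (('tabtop',(416,322)),): print(n,ray('top',np.array(uv)*k,81).round())
p=status.get_state(); from scipy.spatial.transform import Rotation as R; print(R.from_quat(p['orientation']).as_matrix().round(3))
E
```

```text
[ 624.51183353 -150.85627854  -77.0026288 ] [[0.8, 0.0], [-0.4, 0.9], [-0.1, 0.1], [0.2, -0.4], [0.5, -0.3], [-0.1, -0.3], [2.5, -2.1], [0.4, 0.4], [-1.6, -4.1], [-0.1, 0.6], [-0.3, -1.1]]
pivot [[ 624.5 -150.9  100. ]]
bar [[630.9  39.  100. ]]
tab [[577.7 -54.2  81. ]]
nest [[627.7 -55.9  29. ]]
stop [[677.7 -57.6  81. ]]
stand [774. 117.  64.]
spare [ 689. -280.   36.]
cover [ 537. -300.   55.]
tabtop [577. -51.  81.]
[[ 0.41  -0.912 -0.   ]
 [-0.912 -0.41   0.001]
 [-0.001 -0.    -1.   ]]
```

Call:
jog_arm([
  [0,0,0,0,0,-0.1115],
  [0,0,0,0,0,-0.1115],
  [0,0,0,0,0,-0.1115],
  [0,0,0,0,0,-0.1115],
  [0,0,0,0,0,-0.1115],
], fingers=0, squeeze=10)

```text
time: 0.52
position: [225.6, -501.4, 237.8]
orientation: [0.958, -0.288, -0.0, -0.0]
wrist_force: [-0.2, 0.7, -0.2]
grip_width: 57.0
```

Call:
jog_arm([
  [0,0,0,0,0,-0.1115],
  [0,0,0,0,0,-0.1115],
  [0,0,0,0,0,-0.1115],
  [0,0,0,0,0,-0.1115],
  [0,0,0,0,0,-0.1115],
])

```text
time: 0.93
position: [225.6, -501.4, 237.8]
orientation: [1.0, -0.014, -0.0, -0.0]
wrist_force: [0.7, -0.3, 0.0]
grip_width: 23.8
```

Call:
jog_arm([
  [0.0187,-0.0332,0.001,0,0,0],
  [0.0187,-0.0332,0.001,0,0,0],
  [0.0187,-0.0332,0.001,0,0,0],
  [0.0187,-0.0332,0.001,0,0,0],
  [0.0187,-0.0332,0.001,0,0,0],
])

```text
time: 1.35
position: [325.0, -337.0, 232.9]
orientation: [1.0, -0.017, -0.0, -0.0]
wrist_force: [0.8, -0.4, -0.2]
grip_width: 0.4
```

Call:
jog_arm([
  [0.0187,-0.0332,0.001,0,0,0],
  [0.0187,-0.0332,0.001,0,0,0],
  [0.0187,-0.0332,0.001,0,0,0],
  [0.0187,-0.0332,0.001,0,0,0],
  [0.0187,-0.0332,0.001,0,0,0],
])

```text
time: 1.77
position: [424.0, -174.1, 228.0]
orientation: [1.0, -0.017, -0.0, -0.0]
wrist_force: [-0.4, -0.8, 1.1]
grip_width: 0.7
```

Call:
jog_arm([
  [0.0187,-0.0332,0.001,0,0,0],
  [0.0187,-0.0332,0.001,0,0,0],
  [0.0187,-0.0332,0.001,0,0,0],
  [0.0187,-0.0332,0.001,0,0,0],
  [0.0187,-0.0332,0.001,0,0,0],
])

```text
time: 2.18
position: [523.0, -11.1, 222.9]
orientation: [1.0, -0.016, -0.0, -0.0]
wrist_force: [0.2, -1.0, 0.2]
grip_width: 0.7
```

Call:
jog_arm([
  [0.0187,-0.0332,0.001,0,0,0],
  [0.0187,-0.0332,0.001,0,0,0],
  [0.0187,-0.0332,0.001,0,0,0],
  [0.0187,-0.0332,0.001,0,0,0],
  [0.0187,-0.0332,0.001,0,0,0],
])

```text
time: 2.6
position: [621.8, 151.7, 217.7]
orientation: [1.0, -0.016, -0.0, 0.0]
wrist_force: [0.4, -0.5, -0.1]
grip_width: 0.7
```

Call:
jog_arm([
  [0,0,0,-0.1,0,0],
  [0,0,0,-0.1,0,0],
  [0,0,0,-0.1,0,0],
  [0,0,0,-0.1,0,0],
  [0,0,0,-0.1,0,0],
])

```text
time: 3.02
position: [621.4, 150.1, 218.3]
orientation: [0.968, -0.016, -0.004, 0.25]
wrist_force: [0.1, 0.4, 0.9]
grip_width: 1.1
```

Call:
jog_arm([
  [0,0,0,-0.095,0,0],
  [0,0,0,-0.095,0,0],
  [0,0,0,-0.095,0,0],
  [0,0,0,0,0,0],
  [0,0,0,0,0,0],
])

```text
time: 3.43
position: [621.2, 150.4, 216.9]
orientation: [0.924, -0.014, -0.007, 0.382]
wrist_force: [-0.0, 0.8, -1.2]
grip_width: 0.6
```

Call:
jog_arm([
  [0,-0.02,0,0,0,0],
  [0,-0.02,0,0,0,0],
  [0,0,0.03,0,0,0],
  [0,0,0.03,0,0,0],
  [0,0,0.03,0,0,0],
])

```text
time: 3.85
position: [620.0, 114.2, 125.0]
orientation: [0.924, -0.015, -0.006, 0.381]
wrist_force: [0.6, -0.8, -1.0]
grip_width: 0.5
```

Call:
jog_arm([
  [0,0,0.02,0,0,0],
  [0,0,0.02,0,0,0],
  [0,0,0.02,0,0,0],
  [0,0,0.008,0,0,0],
  [0,0,0,0,0,0],
])

```text
time: 4.27
position: [618.1, 65.2, 76.9]
orientation: [0.924, -0.016, -0.008, 0.382]
wrist_force: [-0.3, 0.3, 0.1]
grip_width: 0.8
```

Run:
```python
from h import *
a=imaging.read_camera("scene")[90:260,180:400,::-1]; cv2.imwrite("pics/s1.png",cv2.resize(a,None,fx=3.3,fy=3.3,interpolation=cv2.INTER_CUBIC))
```

```text
(no output)
```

View pics/s1.png

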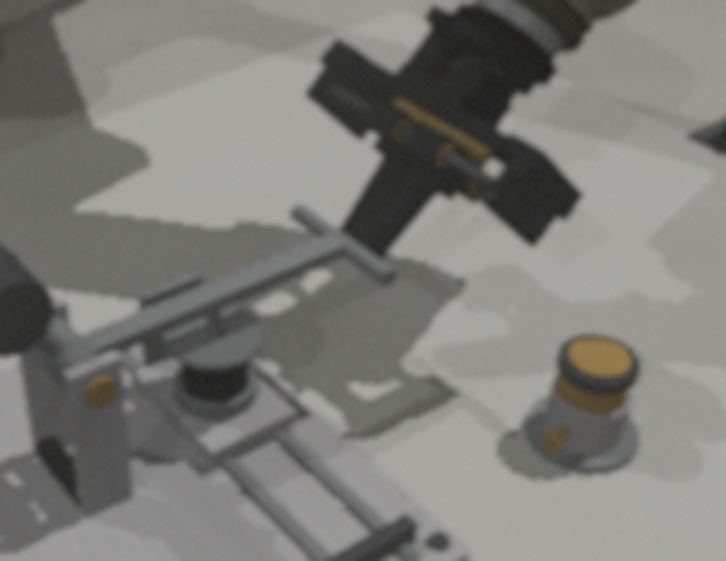

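The crop shows the closed fingers under the cross-bar: the bar, (300,210) to (390,275), occludes them. They are also clear of the stand. Next I push up along the arc.

Call:
jog_arm([
  [0,0.007,0,0,0,0],
  [0,0.007,0,0,0,0],
  [0,0.007,0,0,0,0],
  [0,0.007,-0.006,0,0,0],
  [0,0.007,-0.006,0,0,0],
])

```text
time: 4.73
position: [618.5, 51.5, 112.3]
orientation: [0.924, -0.015, -0.005, 0.381]
wrist_force: [0.5, 8.0, -0.1]
grip_width: 0.5
```

Call:
jog_arm([
  [0,0.008,-0.0055,0,0,0],
  [0,0.008,-0.0055,0,0,0],
  [0,0.008,-0.0055,0,0,0],
  [0,0.008,-0.0055,0,0,0],
  [0,0.008,-0.0055,0,0,0],
])

```text
time: 5.15
position: [617.9, 41.6, 160.7]
orientation: [0.924, -0.015, -0.005, 0.382]
wrist_force: [0.1, 0.6, 0.3]
grip_width: 0.5
```

Call:
jog_arm([
  [0,0.008,-0.002,0,0,0],
  [0,0.008,-0.002,0,0,0],
  [0,0.008,-0.002,0,0,0],
  [0,0.008,-0.002,0,0,0],
  [0,0.008,-0.002,0,0,0],
])

```text
time: 5.57
position: [617.0, 19.3, 195.0]
orientation: [0.924, -0.015, -0.007, 0.382]
wrist_force: [-0.7, 0.1, -0.3]
grip_width: 0.7
```

Run:
```python
from h import *
a=imaging.read_camera("scene")[50:260,120:380,::-1]; cv2.imwrite("pics/s2.png",cv2.resize(a,None,fx=2.8,fy=2.8,interpolation=cv2.INTER_CUBIC))
```

```text
(no output)
```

View pics/s2.png

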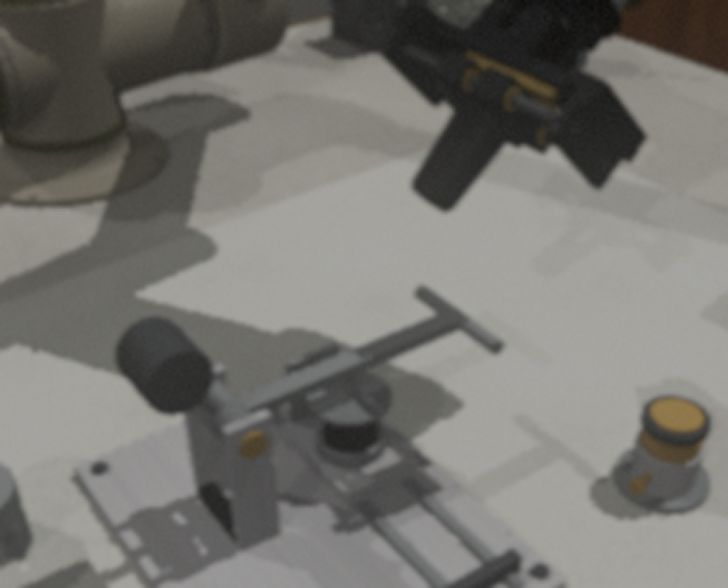

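The picture shows the arm still down and the fingers now above it. The friction at 45° made the tip slip off the bar, but nothing was displaced. I'll retreat, flatten the tool to about 65° from vertical, and lift along the arm's own rotation so there is no sliding.

Call:
jog_arm([
  [0,-0.025,-0.025,0,0,0],
  [0,-0.025,-0.025,0,0,0],
  [0,-0.025,-0.025,0,0,0],
  [0,-0.025,-0.025,0,0,0],
  [0,0,0,-0.1,0,0],
])

```text
time: 6.03
position: [622.2, 165.6, 196.6]
orientation: [0.904, -0.015, -0.004, 0.427]
wrist_force: [0.6, -0.2, -0.1]
grip_width: 0.7
```

Call:
jog_arm([
  [0,0,0,-0.1,0,0],
  [0,0,0,-0.1,0,0],
  [0,0,0,-0.05,0,0],
  [0,0,0,0,0,0],
  [0,0,0,0,0,0],
])

```text
time: 6.45
position: [621.8, 161.5, 193.8]
orientation: [0.843, -0.014, -0.009, 0.537]
wrist_force: [1.1, 0.4, 1.1]
grip_width: 0.2
```

Call:
jog_arm([
  [0,-0.023,0.013,0,0,0],
  [0,-0.023,0.013,0,0,0],
  [0,-0.0225,0.014,0,0,0],
  [0,0,0.025,0,0,0],
  [0,0,0.025,0,0,0],
])

```text
time: 6.87
position: [620.0, 108.4, 93.7]
orientation: [0.844, -0.014, -0.009, 0.536]
wrist_force: [1.1, -1.1, 0.4]
grip_width: 0.6
```

Call:
jog_arm([
  [0,0,0.02,0,0,0],
  [0,0,0.02,0,0,0],
  [0,0,0.02,0,0,0],
  [0,0,0,0,0,0],
  [0,0,0,0,0,0],
])

```text
time: 7.28
position: [618.5, 53.5, 69.9]
orientation: [0.844, -0.015, -0.009, 0.537]
wrist_force: [-0.0, 0.0, -0.0]
grip_width: 0.4
```

Call:
jog_arm([
  [0,0.0045,-0.002,0,0,0],
  [0,0.0045,-0.002,0,0,0],
  [0,0.0045,-0.002,0,0,0],
  [0,0.0045,-0.002,0,0,0],
  [0,0.0045,-0.002,0,0,0],
])

```text
time: 7.7
position: [618.3, 54.5, 94.6]
orientation: [0.843, -0.014, -0.008, 0.537]
wrist_force: [0.5, -0.1, 0.0]
grip_width: 0.6
```

Call:
jog_arm([
  [0,0.0045,-0.002,0,0,0],
  [0,0.0045,-0.002,0,0,0],
  [0,0,0,0,0,0],
  [0,0,0,0,0,0],
  [0,0,0,0,0,0],
])

```text
time: 8.12
position: [618.1, 53.8, 103.3]
orientation: [0.843, -0.014, -0.009, 0.537]
wrist_force: [-0.2, 0.2, 0.9]
grip_width: 0.5
```

Run:
```python
from h import *
print([status.get_state()[k].round(2) for k in('wrist_force','torque','position')])
a=imaging.read_camera("scene")[90:260,150:380,::-1]; cv2.imwrite("pics/s3.png",cv2.resize(a,None,fx=3.4,fy=3.4,interpolation=cv2.INTER_CUBIC))
```

```text
[array([-0.22,  0.24,  0.88]), array([ 0.43, -0.08, -0.  ]), array([618.09,  53.77, 103.28])]
```

View pics/s3.png

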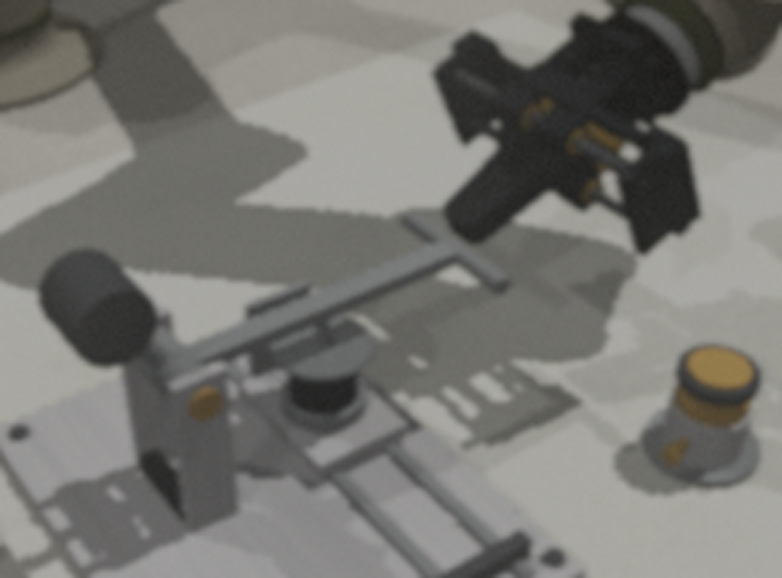

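Run:
```python
from h import *
from scipy.spatial.transform import Rotation as R
s=status.get_state(); M=R.from_quat(s['orientation']).as_matrix(); T=s['position']
q=[624.51,-150.86,-77.0026]
pts=dict(tcp=T,tip=T+25*M[:,2],tipL=T+25*M[:,2]-17*M[:,0],tipR=T+25*M[:,2]+17*M[:,0],bar0=F(q,(-190,-45,100))[0],bar1=F(q,(-190,45,100))[0],barc=F(q,(-190,0,100))[0])
for n,P in pts.items():
    u=proj('scene',P)[0]; print(n,P.round(1),((u-[150,90])*3.4).round())
print(M.round(3))
```

```text
tcp [618.1  53.8 103.2] [456. 228.]
tip [617.3  31.1  92.6] [426. 255.]
tipL [600.4  31.7  92.7] [409. 242.]
tipR [634.3  30.5  92.6] [444. 268.]
bar0 [585.9  40.5 100. ] [405. 217.]
bar1 [675.9  37.5 100. ] [501. 286.]
barc [630.9  39.  100. ] [451. 250.]
[[ 0.999 -0.013 -0.03 ]
 [-0.033 -0.422 -0.906]
 [-0.001  0.907 -0.422]]
```

Run:
```python
from h import *
from scipy.spatial.transform import Rotation as R
M=R.from_quat([.924,-.015,-.007,.382]).as_matrix(); T=np.array([617,19.3,195])
for d in (-40,0,10,25): print(d,((proj('scene',T+d*M[:,2])[0]-[120,50])*2.8).round(), ((proj('scene',T+d*M[:,2]-9*M[:,1])[0]-[120,50])*2.8).round(),((proj('scene',T+d*M[:,2]+9*M[:,1])[0]-[120,50])*2.8).round())
```

```text
-40 [462. 149.] [469. 156.] [455. 143.]
0 [427. 200.] [434. 206.] [419. 194.]
10 [418. 212.] [425. 218.] [410. 206.]
25 [405. 231.] [412. 236.] [397. 225.]
```

Run:
```python
from h import *
a=imaging.read_camera("top")[130:230,190:330,::-1]; cv2.imwrite("pics/t3.png",cv2.resize(a,None,fx=5,fy=5,interpolation=cv2.INTER_CUBIC))
s=status.get_state();T=s['position']
from scipy.spatial.transform import Rotation as R
M=R.from_quat(s['orientation']).as_matrix()
for d in (-40,0,25): print(d,((proj('top',T+d*M[:,2])[0]-[190,130])*5).round())
```

```text
-40 [ 26. 260.]
0 [122. 269.]
25 [180. 275.]
```

View pics/t3.png

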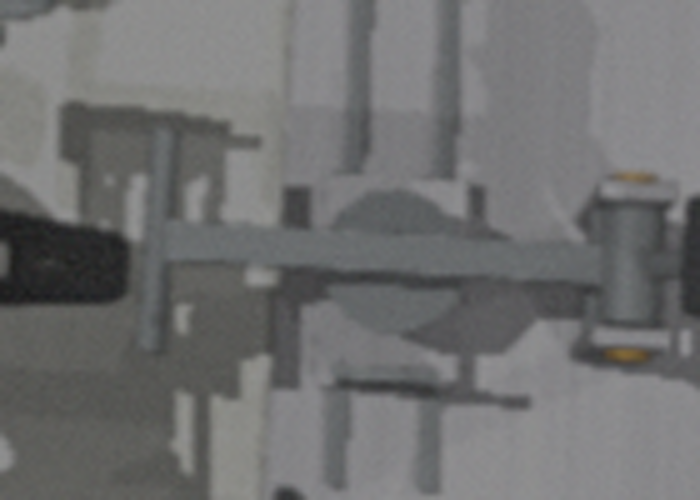

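The top crop shows the visible fingertip at (127,270). That is only about 2 mm ahead of the reported TCP, not 25 mm, and the scene pictures agree. The tip is just outside the bar, whose centre is at x≈158. I'll go lower, reach about 23 mm further in and check again.

Call:
jog_arm([
  [0,-0.016,0,0,0,0],
  [0,-0.016,0,0,0,0],
  [0,0,0.019,0,0,0],
  [0,0,0.019,0,0,0],
  [0,0,0,0,0,0],
])

```text
time: 8.63
position: [616.4, 31.3, 55.0]
orientation: [0.843, -0.013, -0.012, 0.538]
wrist_force: [-0.3, 0.8, 0.4]
grip_width: 0.6
```

Call:
jog_arm([
  [0,0.0045,-0.002,0,0,0],
  [0,0.0045,-0.002,0,0,0],
  [0,0.0045,-0.002,0,0,0],
  [0,0.0045,-0.002,0,0,0],
  [0,0,0,0,0,0],
])

```text
time: 9.05
position: [617.9, 33.3, 79.6]
orientation: [0.843, -0.014, -0.008, 0.537]
wrist_force: [1.0, 2.2, -1.7]
grip_width: 0.4
```

Call:
jog_arm([
  [0,0.0045,-0.002,0,0,0],
  [0,0.0045,-0.002,0,0,0],
  [0,0,0,0,0,0],
  [0,0,0,0,0,0],
  [0,0,0,0,0,0],
])

```text
time: 9.47
position: [617.5, 32.4, 87.9]
orientation: [0.843, -0.014, -0.009, 0.537]
wrist_force: [1.4, 1.6, -1.6]
grip_width: 0.5
```

Run:
```python
from h import *
print([status.get_state()[k].round(2) for k in('wrist_force','torque','position')])
a=imaging.read_camera("scene")[90:260,180:380,::-1]; b=imaging.read_camera("top")[130:230,190:330,::-1]
a=cv2.resize(a,(400,340),interpolation=cv2.INTER_CUBIC); b=cv2.resize(b,(400,286),interpolation=cv2.INTER_CUBIC)
cv2.imwrite("pics/st4.png",np.hstack([a,np.vstack([b,np.zeros((54,400,3),np.uint8)])]))
```

```text
[array([ 1.36,  1.65, -1.62]), array([ 0.69, -0.2 ,  0.12]), array([617.52,  32.36,  87.9 ])]
```

View pics/st4.png

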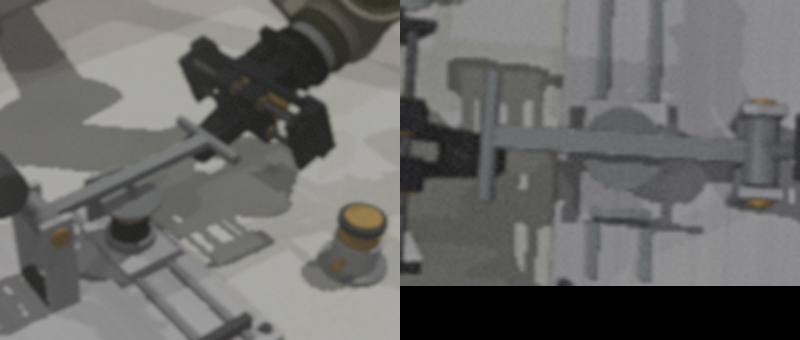

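The picture now shows the tip under the bar, protruding about 10 mm past it, and the force reads −1.6 N in z, so contact is real. I'll slide in another 8 mm, then rotate the tool about the pivot.

Call:
jog_arm([
  [0,0,0.004,0,0,0],
  [0,0,0.004,0,0,0],
  [0,0,0,0,0,0],
  [0,0.004,-0.002,0.025,0,0],
  [0,0.0077,-0.0043,0.05,0,0],
])

```text
time: 9.98
position: [616.7, 25.6, 96.3]
orientation: [0.863, -0.013, -0.01, 0.505]
wrist_force: [-0.8, -0.9, -1.3]
grip_width: 0.8
```

Call:
jog_arm([
  [0,0.0077,-0.0043,0.05,0,0],
  [0,0.0077,-0.0043,0.05,0,0],
  [0,0.0077,-0.0043,0.05,0,0],
  [0,0.0077,-0.0043,0.05,0,0],
  [0,0.0077,-0.0043,0.05,0,0],
])

```text
time: 10.4
position: [617.1, 21.1, 142.9]
orientation: [0.92, -0.015, -0.006, 0.392]
wrist_force: [0.4, 0.8, -0.8]
grip_width: 0.3
```

Call:
jog_arm([
  [0,0.0077,-0.0043,0.05,0,0],
  [0,0.0077,-0.0043,0.05,0,0],
  [0,0.0077,-0.0043,0.05,0,0],
  [0,0.0077,-0.0043,0.05,0,0],
  [0,0.0077,-0.0043,0.05,0,0],
])

```text
time: 10.82
position: [616.5, 5.8, 184.4]
orientation: [0.961, -0.016, -0.004, 0.275]
wrist_force: [-0.4, 0.5, 0.1]
grip_width: 0.2
```

Call:
jog_arm([
  [0,0.0077,-0.0043,0.05,0,0],
  [0,0.0077,-0.0043,0.05,0,0],
  [0,0.0077,-0.0043,0.05,0,0],
  [0,0.0077,-0.0043,0.05,0,0],
  [0,0.0077,-0.0043,0.05,0,0],
])

```text
time: 11.23
position: [615.7, -19.2, 220.8]
orientation: [0.988, -0.016, -0.002, 0.153]
wrist_force: [0.7, 0.4, 0.7]
grip_width: 0.6
```

Call:
jog_arm([
  [0,0.0077,-0.0043,0.05,0,0],
  [0,0.0077,-0.0043,0.05,0,0],
  [0,0.0077,-0.0043,0.05,0,0],
  [0,0,0,0,0,0],
  [0,0,0,0,0,0],
])

```text
time: 11.65
position: [615.0, -38.6, 238.4]
orientation: [0.997, -0.017, -0.001, 0.081]
wrist_force: [-0.8, -0.5, -0.3]
grip_width: 0.7
```

Run:
```python
from h import *
print([status.get_state()[k].round(2) for k in('wrist_force','torque','position')])
a=imaging.read_camera("scene")[50:260,120:380,::-1]
cv2.imwrite("pics/s5.png",cv2.resize(a,None,fx=2.2,fy=2.2,interpolation=cv2.INTER_CUBIC))
```

```text
[array([-0.77, -0.55, -0.27]), array([ 0.02, -0.11, -0.03]), array([615.01, -38.6 , 238.38])]
```

View pics/s5.png

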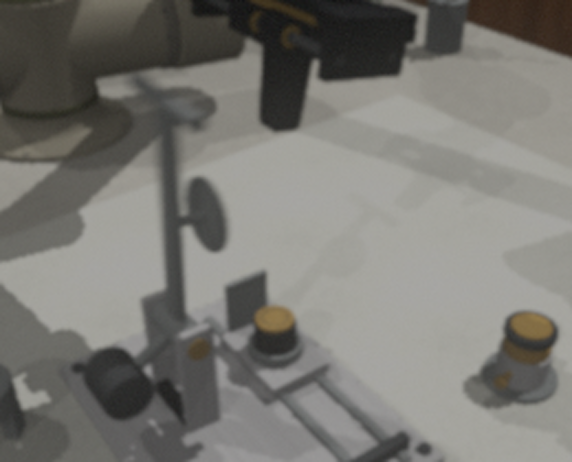

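The picture shows the arm past upright and swinging back, with the bar blurred at (170,105). The capsule is in its nest and the tab is at (245,298). Next I set the tool vertical, move behind the tab and go down.

Call:
jog_arm([
  [0,0,0,0.081,0,0],
  [0,0,0,0.081,0,0],
  [-0.028,0.006,0,0,0,0],
  [-0.028,0.006,0,0,0,0],
  [-0.028,0.006,0,0,0,0],
])

```text
time: 12.12
position: [529.2, -52.4, 236.7]
orientation: [1.0, -0.016, -0.001, -0.001]
wrist_force: [0.7, 0.0, 1.0]
grip_width: 0.6
```

Call:
jog_arm([
  [0,0,0.03,0,0,0],
  [0,0,0.03,0,0,0],
  [0,0,0.03,0,0,0],
  [0,0,0.025,0,0,0],
  [0,0,0,0,0,0],
])

```text
time: 12.53
position: [528.2, -51.3, 118.2]
orientation: [1.0, -0.016, -0.004, -0.002]
wrist_force: [-0.4, 0.1, -1.1]
grip_width: 0.5
```

Call:
jog_arm([
  [0,0.001,0.025,0,0,0],
  [0,0,0.025,0,0,0],
  [0,0,0.02,0,0,0],
  [0,0,0,0,0,0],
  [0,0,0,0,0,0],
])

```text
time: 12.95
position: [530.9, -53.2, 53.3]
orientation: [1.0, -0.016, -0.0, -0.001]
wrist_force: [-0.1, 0.8, 0.5]
grip_width: 0.5
```

Run:
```python
from h import *
print([status.get_state()[k].round(2) for k in('wrist_force','torque','position')])
a=imaging.read_camera("scene")[60:260,130:370,::-1]; b=imaging.read_camera("top")[90:250,210:370,::-1]
a=cv2.resize(a,(420,350),interpolation=cv2.INTER_CUBIC); b=cv2.resize(b,(350,350),interpolation=cv2.INTER_CUBIC)
cv2.imwrite("pics/st6.png",np.hstack([a,b]))
```

```text
[array([-0.13,  0.76,  0.46]), array([-0.03, -0.08, -0.05]), array([530.91, -53.23,  53.31])]
```

View pics/st6.png

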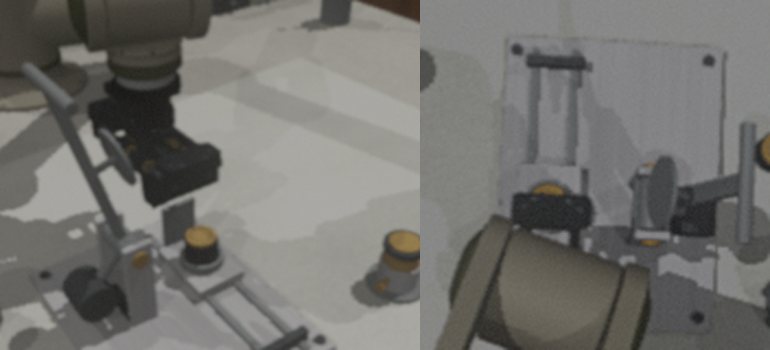

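The picture shows the guard resting at its raised stop and the fingers behind the tab, with the body above the tab and capsule. Before pushing, I'll check how close the wrist housing comes to the raised arm.

Run:
```python
from h import *
for px in((649,280),(645,340)):
  uv=(210+(px[0]-420)*160/350,90+px[1]*160/350)
  for z in(200,280,350,420): print(px,z,ray('top',uv,z).round())
# scene: flange ring (145,62), barrel bottom/right edge
for n,P in dict(z200=(531,-53,200),z250=(531,-53,250),z300=(531,-53,300),z350=(531,-53,350)).items(): print(n,((proj('scene',P)[0]-[130,60])*1.75).round())
```

```text
(649, 280) 200 [ 551. -136.  200.]
(649, 280) 280 [ 548. -127.  280.]
(649, 280) 350 [ 546. -120.  350.]
(649, 280) 420 [ 544. -112.  420.]
(645, 340) 200 [ 503. -134.  200.]
(645, 340) 280 [ 504. -125.  280.]
(645, 340) 350 [ 506. -117.  350.]
(645, 340) 420 [ 508. -110.  420.]
z200 [147.  93.]
z250 [144.  49.]
z300 [141.   1.]
z350 [137. -53.]
```

Clearance to the raised arm is at least 20 mm. Now I push the tab along +x, gently.

Call:
jog_arm([
  [0.006,0,0,0,0,0],
  [0.006,0,0,0,0,0],
  [0.006,0,0,0,0,0],
  [0.005,0,0,0,0,0],
  [0.005,0,0,0,0,0],
])

```text
time: 13.47
position: [559.4, -54.6, 52.8]
orientation: [1.0, -0.016, 0.0, -0.001]
wrist_force: [0.0, 0.8, -0.1]
grip_width: 0.6
```

Call:
jog_arm([
  [0.005,0,0,0,0,0],
  [0.005,0,0,0,0,0],
  [0.006,0,0,0,0,0],
  [0.006,0,0,0,0,0],
  [0.006,0,0,0,0,0],
])

```text
time: 13.88
position: [587.1, -55.6, 52.6]
orientation: [1.0, -0.017, -0.0, -0.001]
wrist_force: [-2.3, -1.4, 0.6]
grip_width: 0.4
```

Call:
jog_arm([
  [0.006,0,0,0,0,0],
  [0.006,0,0,0,0,0],
  [0.006,0,0,0,0,0],
  [0.006,0,0,0,0,0],
  [0.006,0,0,0,0,0],
])

```text
time: 14.3
position: [617.1, -56.5, 52.5]
orientation: [1.0, -0.016, -0.0, -0.001]
wrist_force: [-1.9, -0.1, 1.5]
grip_width: 0.3
```

Call:
jog_arm([
  [0.006,0,0,0,0,0],
  [0.006,0,0,0,0,0],
  [0.006,0,0,0,0,0],
  [0.005,0,0,0,0,0],
  [0.004,0,0,0,0,0],
])

```text
time: 14.72
position: [644.1, -57.4, 52.5]
orientation: [1.0, -0.016, 0.0, -0.001]
wrist_force: [-1.1, -2.0, 0.4]
grip_width: 0.6
```

Call:
jog_arm([
  [0.003,0,0,0,0,0],
  [0.003,0,0,0,0,0],
  [0.003,0,0,0,0,0],
  [0.002,0,0,0,0,0],
  [0.001,0,0,0,0,0],
])

```text
time: 15.13
position: [655.7, -57.7, 52.5]
orientation: [1.0, -0.016, -0.0, -0.001]
wrist_force: [-1.5, -1.5, 0.0]
grip_width: 0.5
```

Call:
jog_arm([
  [0.001,0,0,0,0,0],
  [0.001,0,0,0,0,0],
  [0.001,0,0,0,0,0],
  [0.001,0,0,0,0,0],
  [0,0,0,0,0,0],
])

```text
time: 15.55
position: [659.7, -57.8, 52.6]
orientation: [1.0, -0.016, 0.0, -0.001]
wrist_force: [-0.5, -0.1, -0.1]
grip_width: 0.3
```

Call:
jog_arm([
  [0.001,0,0,0,0,0],
  [0.001,0,0,0,0,0],
  [0.001,0,0,0,0,0],
  [0.001,0,0,0,0,0],
  [0.001,0,0,0,0,0],
])

```text
time: 15.97
position: [661.4, -57.9, 52.6]
orientation: [1.0, -0.016, -0.004, -0.001]
wrist_force: [-24.3, -1.0, 12.3]
grip_width: 0.7
```

The end stop is reached: the force rose to 24 N at x = 661, where about 660 was expected. I back off, lift clear and look.

Call:
jog_arm([
  [-0.003,0,0,0,0,0],
  [-0.006,0,0,0,0,0],
  [-0.015,0,0,0,0,0],
  [-0.025,0,0,0,0,0],
  [-0.03,0,0,0,0,0],
])

```text
time: 16.38
position: [585.6, -55.4, 52.6]
orientation: [1.0, -0.016, 0.001, -0.001]
wrist_force: [0.3, 0.1, 0.0]
grip_width: 0.4
```

Call:
jog_arm([
  [-0.03,0,0,0,0,0],
  [-0.03,0,0,0,0,0],
  [-0.02,0,-0.02,0,0,0],
  [-0.02,0,-0.03,0,0,0],
  [-0.02,0,-0.03,0,0,0],
])

```text
time: 16.8
position: [464.4, -51.4, 133.2]
orientation: [1.0, -0.017, -0.0, -0.001]
wrist_force: [-0.2, -0.6, 0.0]
grip_width: 0.5
```

Call:
jog_arm([
  [-0.03,0,-0.02,0,0,0],
  [-0.03,0,-0.02,0,0,0],
  [-0.02,0,-0.02,0,0,0],
  [0,0,0,0,0,0],
  [0,0,0,0,0,0],
])

```text
time: 17.22
position: [385.9, -49.3, 193.5]
orientation: [1.0, -0.017, 0.002, -0.0]
wrist_force: [-0.4, 0.1, -0.2]
grip_width: 0.3
```

Run:
```python
from h import *
print([status.get_state()[k].round(2) for k in('wrist_force','position')])
a=imaging.read_camera("scene")[60:310,80:400,::-1]; b=imaging.read_camera("top")[70:260,170:430,::-1]
a=cv2.resize(a,(400,312),interpolation=cv2.INTER_CUBIC); b=cv2.resize(b,(400,292),interpolation=cv2.INTER_CUBIC)
cv2.imwrite("pics/st7.png",np.hstack([a,np.vstack([b,np.zeros((20,400,3),np.uint8)])]))
q=[624.51,-150.86,-77.0026]
for n,P in dict(tab=(-95,50,81),captop=(-95,100,65)).items():
    P=F(q,P); print(n,((proj('scene',P)[0]-[80,60])*1.25).round(),((proj('top',P)[0]-[170,70])*1.538+[400,0]).round())
```

```text
[array([-0.42,  0.08, -0.21]), array([385.94, -49.28, 193.51])]
tab [224. 177.] [555. 134.]
captop [245. 204.] [556. 100.]
```

View pics/st7.png

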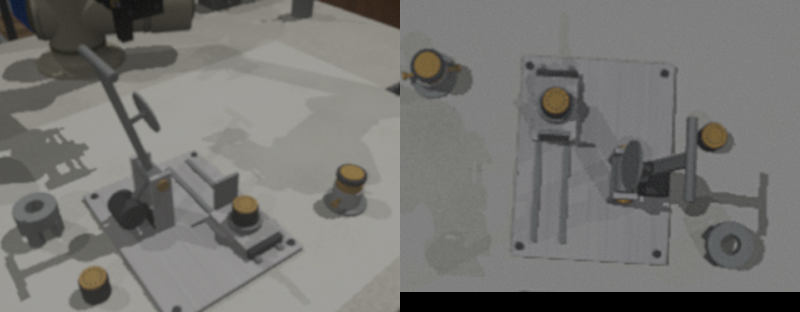

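The picture shows the guard raised, the carriage against the end stop, and the capsule top at (245,204) in the scene view and (556,101) in the top view, as predicted for full travel. The spare, stand and cover have not moved, and the robot is clear. Handing in.

```bash
python3 -c "
from rig import job; print(job.close_job())"
```

```text
the job is handed in; nothing more can be done
None
```

The job is done and handed in at about 17 s. I raised the guard arm first; it swung back to its stop and stayed there. I then pushed the carriage to its end stop using closed fingers, gripping nothing.

**Last checks:**
- The end stop showed as a rise to 24 N wrist force at tool position x = 661 mm, where I expected about 660.
- In the last pictures the capsule top was within a pixel or two of where full travel should put it, with the capsule still in its nest.
- The guard was raised, and the spare, stand and cover were where they started.
- The robot was clear of everything, with wrist force near zero.

**What went wrong or disagreed:**
- My first lift of the guard slid off the bar with about 8 N of side force, and my second came up just outside it. Neither moved anything else.
- The cause was that the pictures showed the closed fingertips only about 2 mm ahead of the reported tool point, not the stated 25 mm. I corrected for that on the third try.

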